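# Pulse the hazelnut grinder with its twist lid

### The job

The hazelnuts for the mince pies are already in the little grinder. Pick up its lid by the bar grip, set it down fully home in the grinder's collar with its two lugs through the two gaps, then twist it clockwise (seen from above) to the orange pulse band, about half way to the lock, without letting it click into the lock. Finish still gripping the lid there, holding it against its return spring so the grinder keeps pulsing; leave the jar, the glass and the bun tin where they stand.

Things in the scene. Friction and masses are not known exactly. Their poses are not given: they have to be found in the camera images.
- grinder: Fixed electric nut grinder: rubber foot, aluminium barrel, black collar 98 mm across, 106 mm tall; may stand left or right. Origin: centre of its underside on the table, z up. Half-turn symmetric. In the collar is a flat seat 88 mm above the table. Clockwise from each white mark on the collar's top lie an orange pulse band (25 to 44 degrees on) and a red lock mark (64 degrees on).
- mouth (a point): Centre of the grinder's opening, on its axis, level with the collar's top (106 mm above the table); axes as the grinder's. The bore is 88 mm across; an inward lip, 106 down to 101 mm above the table, narrows it to 76 mm, save at two gaps about 15 mm wide at the white marks. The lid's lugs drop through these gaps, then turn clockwise (from above) under the lip.
- gap (a point): The white mark on the grinder's +x side, 45.5 mm from the axis, on the collar's top; a second gap and mark lie opposite.
- pulse_mark (a point): Middle of the orange pulse band that belongs to that white mark, 45.5 mm from the axis, on the collar's top, 34.7 degrees (0.605 rad) clockwise of the white mark seen from above; a second band lies opposite.
- lid: Loose clear lid with black top, about 0.13 kg, standing upright on its open end. Origin: centre of its underside, z up. Skirt 71 mm across, 20 mm tall (lowest 5 mm taper in to 66 mm); above it 80 to 84 mm across up to a flat top at 54 mm. Half-turn symmetric: goes in either way round, its x axis along the grinder's x axis. Home when its underside rests on the seat, 88 mm above the table.
- lid_grip (a point): Middle of the lid's grey bar grip, 68 mm above the lid's origin. The bar is 58 mm long along the lid's x axis (in line with the lugs), 20 mm thick along its y axis and stands from 54 to 82 mm above the origin.
- lid_pointer (a point): Small orange pointer on the lid's +x side, 45.5 mm from the axis, 22 mm above the lid's origin; one like it on the -x side. It runs just above the collar's marks. Under each pointer a lug, 9 mm wide and 5 mm tall, stands out from the skirt to 42 mm from the axis, its underside 6 mm above the lid's origin; lid home, it has 2 mm to spare under the lip.
- pulse_ring (a joint): Angle (rad) of the sprung switch ring in the collar, 0 at rest. With the lid home, its lugs meet the ring after about 0.11 rad of clockwise twist and push it: value = twist less 0.11. Takes 0.1 N m at first, 0.2 at 0.5; let go, it turns back. Pulse band 0.32 to 0.66, middle 0.49. From 0.7 the lugs ride stiffly on to the lock catches; clicked in by 0.95.
- jar: Loose jar of mincemeat with a brass cap, 68 mm across, 115 mm tall, to be left alone. Origin at the centre of its underside.
- tumbler: Loose upturned drinking glass, 76 mm across at the table, 120 mm tall, to be left alone. Origin at the centre of its underside.
- bun_tin: Loose dark twelve-cup bun tin with pies, 350 x 270 x 32 mm (its x by its y by height), to be left alone. Origin at the centre of its underside.
There are look-alikes about, which are no part of the job. Leave any purple look-alike of the lid alone. Leave any blue look-alike of the grinder alone.

How it is judged (in metres and radians):
On the way:
1. the lid is home on the seat, its lugs through the gaps and not yet twisted to the pulse band (horizontal distance between lid and mouth below 0.005 m and z of lid in the frame of grinder below 0.0915 m and angle between lid's own z axis and vertical below 0.08 rad and value of joint pulse_ring below 0.3 rad), for 0.1 s.
At the end, for the whole second after the job is handed in: Lid home in the collar (within 5 mm of the axis, underside within 3.5 mm of the seat, upright within 0.08 rad), switch ring held in the pulse band (0.32 to 0.66 rad), fingers gripping the lid with over 2 N; jar, glass and bun tin upright and within 20 mm of where they stood (horizontal distance between lid and mouth below 0.005 m and z of lid in the frame of grinder below 0.0915 m and angle between lid's own z axis and vertical below 0.08 rad and value of joint pulse_ring between 0.32 and 0.66 rad and contact force between the fingers and lid above 2 N and angle between each of jar, tumbler's own z axis and vertical below 0.2 rad and distance of each of jar, tumbler, bun_tin from where it was at the start of the episode below 0.02 m); the arm keeps its last pose, push and grip.
It fails at once if the lid clicked into the lock (value of joint pulse_ring above 0.95 rad).
It fails at once if the jar was knocked or moved (distance of jar from where it was at the start of the episode above 0.02 m or angle between jar's own z axis and vertical above 0.2 rad).
It fails at once if the glass was knocked or moved (distance of tumbler from where it was at the start of the episode above 0.02 m or angle between tumbler's own z axis and vertical above 0.2 rad).
It fails at once if the bun tin was moved (distance of bun_tin from where it was at the start of the episode above 0.02 m).
It also fails if it takes over 45 s, if anything falls off the work surface, if the arm or the gripper's body presses on something with over 40 N, if the wrist force passes 120 N, or if a joint passes its speed limit or range.

### The arm

A 6-joint arm with a two-finger parallel gripper is mounted at the origin on the work surface. World frame = base frame: x ahead of the robot, y to its left, z up, the work surface at z = 0. Lengths are in m, angles in degrees, forces in N, time in s.
With the tool pointing down it reaches from about 0.375 to 0.9 m from the base axis. Payload 3.1 kg.
Tool frame: the origin (TCP) lies on the centre line of the jaws, within the pads' length; the fingertips stand 25 mm ahead of it and the grasp point (between the pads) lies 6 mm ahead of it; z points along the fingers, y is the line along which they close (so a half turn about z gives the same grasp; the last joint's range is limited). The gripper opens to 87 mm and grips with 3 to 60 N. Pads are 19 mm wide; open, the fingers measure 117 mm over their backs; the gripper's body (75 mm by 190 mm) begins 51 mm behind the grasp point.
Start: joints at [55.09, 30.224, 82.088, -0, 67.689, -10.227], TCP at [0.261, 0.568, 0.248] pointing down, gripper open.
Joint ranges: [-176.69, 176.69], [-43.24, 126.21], [12.49, 139.97], [-82, 262], [0, 151.66], [-163.58, 163.58]. Speed limits (degrees/s): [159.86, 159.86, 180, 180, 180, 180].

### API

Orientations are given as a 3x3 rotation matrix whose columns are the frame's x, y, z axes.
In Python, from rig import read_state, capture, camera_params, hand_in gives the robot as it stands.
- The arm moves only by the tool apply_moves, never from a script. Its argument "rows" is a list of rows, each an object of numbers: "x", "y", "z": the shift along the tool's x, y, z in mm; "rx", "ry", "rz": the turn, a rotation vector about the tool's x, y, z in units of 6 degrees (1.0 is 6 degrees); "claw": the closure in counts, from 0 (fully open) to 255 (shut). A call has 1 to 10 rows; each row is the pose to reach, as a shift and turn from the pose commanded when the call began, along the tool's axes at that moment; what a row does not reach only later rows make up. A row lasts 1/8 s, in which the tool goes at most 62.5 mm and 10.7 degrees, less where a joint would pass 70% of its speed; a pose out of reach is approached as far as the arm can. A call with a gripper value outside its range is refused whole. The fingers move at their own pace and stop on an object; the grip force is fixed at half the most. Time passes only in rows, so rows that repeat a pose let the fingers close. It gives the time, the measured TCP pose, the force, the opening and the grip force at its end, in the units of the state.
- read_state(): the state, without advancing time (a new reading comes with each control period).
- capture(name): name is "side" or "top"; returns (picture, depth): 420x560x3 uint8, red, green, blue; 420x560 float32, m along the optical axis (not along the pixel's ray), 0 where there is no reading.
- camera_params(name): a dict with "fx", "fy", "cx", "cy" (pixels), "xyz" and "orientation" of the camera in the world. Camera axes: x right, y up, looking along -z (the intrinsics and any distortion apply to the point x, -y, -z); pixel columns grow to the right and rows downward; lengths in m; the calibration is good to about 2 mm. A picture is of the moment at which its call begins. camera_params takes no time and is no camera call.
- hand_in(): hands the job in; it is judged then, once.
The state is a dict: "time_s": time; "joint_positions": joint angles; "qvel": joint speeds; "tau": joint torques, N m; "position": TCP position; "tcp_rot": TCP orientation; "force": force on the tool from outside, world axes, zero at the start; "moment": the same for the moment, N m; "opening": opening from 0.0 (shut) to 1.0 (fully open); "grasp_force": force on a finger pad.
Only numpy, scipy, OpenCV 4.12 (cv2) and the standard library are available. Lean on these libraries where they do the work, as an engineer would, in place of code of your own. Each camera call takes 0.05 s, during which the arm holds its last target. There are 200 camera calls.

## Working session

There is one attempt and no reset: what is moved stays moved. The work goes in short steps, Python scripts to look and compute and a tool call to move; the robot and the scene stay as the last step left them, time stands still between calls to the robot, and variables do not carry over. Pictures are saved under pics/ and viewed, at most 10 in all, crops included, and the job is handed in when it is done.

Besides the shell and the picture viewer there is one more tool, called after "Emit:" as name([rows], argument=value, ...), one row to a line, values as JSON. apply_moves: Moves the arm, as the interface text tells. Its arguments: {"type":"object","properties":{"rows":{"type":"array"}},"required":["rows"]}

```bash
mkdir -p pics; ls
cat > h.py <<'E'
import numpy as np,cv2
from rig import read_state,capture,camera_params
def snap(n,tag):
    im,d=capture(n); cv2.imwrite(f'pics/{tag}.png',im[:,:,::-1]); np.save(f'pics/{tag}.npy',d); return im,d
def ray(n,u,v):
    p=camera_params(n); return np.array(p['xyz']),np.array(p['orientation'])@np.array([(u-p['cx'])/p['fx'],-(v-p['cy'])/p['fy'],-1.])
def atz(n,u,v,z):
    o,r=ray(n,u,v); return o+r*(z-o[2])/r[2]
def proj(n,P):
    p=camera_params(n); c=np.array(p['orientation']).T@(np.array(P)-p['xyz']); return p['cx']+p['fx']*c[0]/-c[2],p['cy']-p['fy']*c[1]/-c[2]
def cloud(n,d):
    v,u=np.indices(d.shape); p=camera_params(n)
    c=np.stack([(u-p['cx'])/p['fx']*d,-(v-p['cy'])/p['fy']*d,-d],-1)
    return c@np.array(p['orientation']).T+p['xyz']
E
python3 - <<'E'
from h import *
for n in('top','side'): snap(n,n+'0'); print(camera_params(n))
print(read_state())
a=cv2.imread('pics/top0.png');cv2.imwrite('pics/top0b.png',cv2.resize(a,(800,600)))
E
```

```text
pics
{'fx': 396.44331477756475, 'fy': 396.44331477756475, 'cx': 279.1927489901506, 'cy': 206.77060663170826, 'xyz': array([0.43867309, 0.05205848, 1.12468778]), 'orientation': array([[-0.02963578,  0.99019607, -0.13650442],
       [-0.99955217, -0.02879162,  0.00815477],
       [ 0.00414463,  0.13668496,  0.9906059 ]])}
{'fx': 533.2873668589059, 'fy': 533.2873668589059, 'cx': 277.5552558602993, 'cy': 203.46125303174858, 'xyz': array([0.24734476, 1.39623575, 1.20312343]), 'orientation': array([[-0.96661085,  0.15133782, -0.20678573],
       [-0.25614905, -0.59316699,  0.76324346],
       [-0.00715086,  0.79072738,  0.61212668]])}
{'time_s': 0.1, 'joint_positions': array([ 5.50888771e+01,  3.02749673e+01,  8.21486042e+01, -2.01073871e-04,
        6.76885713e+01, -1.02258102e+01]), 'qvel': array([ 0.02768456, -0.08908417, -0.18032843, -0.01789652,  0.03018073,
        0.01919246]), 'tau': array([ 1.49193265e-04, -4.40984166e+01, -1.77149963e+01,  6.35287492e-02,
        5.34110167e-02, -5.55281406e-05]), 'position': array([0.26062976, 0.56740038, 0.24665764]), 'tcp_rot': array([[-9.08615630e-01,  4.17631882e-01, -1.11748776e-03],
       [ 4.17633235e-01,  9.08614274e-01, -1.60689157e-03],
       [ 3.44276178e-04, -1.92674682e-03, -9.99998085e-01]]), 'force': array([-1.04101715, -0.84523263, -0.01143345]), 'moment': array([ 0.04282599, -0.00272432,  0.04279089]), 'grasp_force': 0.0, 'opening': 0.9953804235589927}
```

View pics/top0.png

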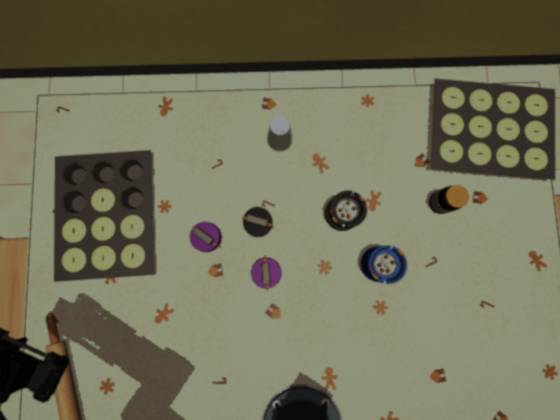

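View pics/side0.png

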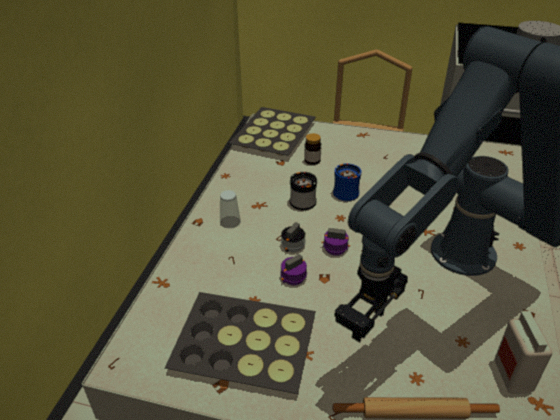

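In the top view, the lid candidates are the black one at (257,221) and purple ones at (205,237) and (266,273). The grinder candidates are the black collar at (346,210) and the blue one at (386,264). The black lid and black collar fit the description, since the purple and blue ones are the look-alikes. I'll confirm with an enlarged crop.

Run:
```python
from h import *
a=cv2.imread('pics/top0.png')
c=np.vstack([cv2.resize(a[195:247,220:300],(800,520),interpolation=cv2.INTER_CUBIC)]);
l=cv2.resize(a[190:250,227:287],(400,400),interpolation=cv2.INTER_CUBIC)
g=cv2.resize(a[180:240,316:376],(400,400),interpolation=cv2.INTER_CUBIC)
cv2.imwrite('pics/c1.png',cv2.convertScaleAbs(np.hstack([l,g]),alpha=1.5,beta=20))
d=np.load('pics/top0.npy');P=cloud('top',d)
def fit(u0,u1,v0,v1,zl,zh):
    Q=P[v0:v1,u0:u1].reshape(-1,3);Q=Q[(Q[:,2]>zl)&(Q[:,2]<zh)]
    (cx,cy),(w,h),an=cv2.minAreaRect((Q[:,:2]*1000).astype(np.float32)); return len(Q),cx,cy,w,h,an,Q.mean(0)*1000,Q[:,2].max()
print('bar',fit(235,282,200,245,.07,.2)); print('lid',fit(235,282,200,245,.045,.2))
print('collar',fit(318,376,182,240,.095,.2))
p=P[180:240,320:376,2]; print(np.percentile(p,[5,25,50,75,90,98]), P[290,180])
```

```text
bar (165, 549.8129272460938, 103.72415161132812, 57.97957992553711, 20.138795852661133, 72.29460144042969, array([549.27161158, 103.76481048,  81.28931361]), np.float64(0.08591993828726663))
lid (685, 549.4566650390625, 103.24394989013672, 79.40193176269531, 78.84933471679688, 43.59107208251953, array([548.64568624, 103.43155876,  60.78541599]), np.float64(0.08591993828726663))
collar (452, 569.3306274414062, -134.87680053710938, 96.75602722167969, 97.3669204711914, 15.370401382446289, array([ 569.12010602, -134.52230104,  105.6297756 ]), np.float64(0.11095076102498402))
[-0.00291581 -0.0003941   0.00217318  0.08626275  0.1048115   0.10855143] [ 0.36809485  0.32569229 -0.00118627]
```

View pics/c1.png

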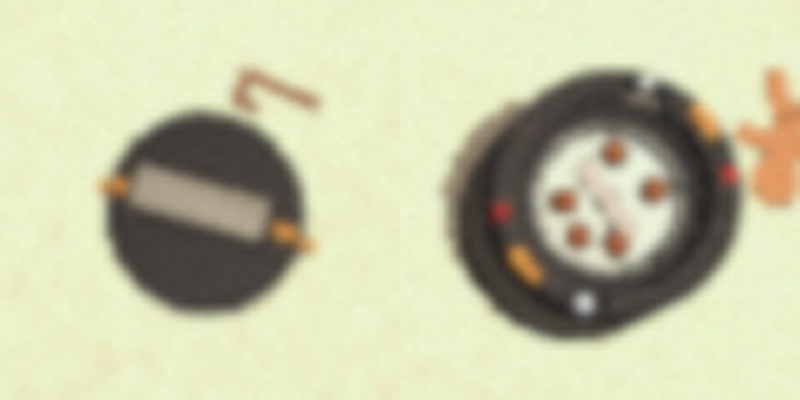

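Run:
```python
from h import *
a=cv2.imread('pics/top0.png').astype(int)
g=a[180:240,316:376];m=(g.min(2)>150);m2=(g[:,:,2]>140)&(g[:,:,0]<80)
n,_,s,c=cv2.connectedComponentsWithStats(m.astype(np.uint8))
A=[atz('top',316+(647-400)*.15-.4,180+83*.15-.4,.106),atz('top',316+(583-400)*.15-.4,180+302*.15-.4,.106)]
print(A,(A[0]+A[1])/2,np.degrees(np.arctan2(*(A[0]-A[1])[1::-1])),np.linalg.norm(A[0]-A[1]))
# orange bands
B=[atz('top',316+(706-400)*.15-.4,180+122*.15-.4,.106),atz('top',316+(525-400)*.15-.4,180+265*.15-.4,.106)]
print((B[0]+B[1])/2,np.degrees(np.arctan2(*(B[0]-B[1])[1::-1]))+34.7)
R=[atz('top',316+(729-400)*.15-.4,180+175*.15-.4,.106),atz('top',316+(502-400)*.15-.4,180+212*.15-.4,.106)]
print((R[0]+R[1])/2,np.degrees(np.arctan2(*(R[0]-R[1])[1::-1]))+64)
L=[atz('top',227+115*.15-.4,190+186*.15-.4,.022),atz('top',227+297*.15-.4,190+240*.15-.4,.022)]
print('lid',(L[0]+L[1])/2,np.degrees(np.arctan2(*(L[0]-L[1])[1::-1])),np.linalg.norm(L[0]-L[1]))
s=read_state();print(s['tcp_rot'].T@(np.array([.5496,.1036,.18])-s['position'])*1000)
```

```text
[array([ 0.61223399, -0.14907126,  0.106     ]), array([ 0.52707459, -0.11957356,  0.106     ])] [ 0.56965429 -0.13432241  0.106     ] -19.105175441313076 0.09012345401526206
[ 0.5691156  -0.13455338  0.106     ] -18.964693580603218
[ 0.56901773 -0.13446208  0.106     ] -18.371976240303752
lid [0.55074982 0.10482248 0.022     ] 71.76194826793567 0.07969495891883864
[-456.28428182 -300.60402731   67.07986762]
```

Emit:
apply_moves([
  {"x": -456, "y": -301, "z": 67, "rz": 13.85, "claw": 90},
  {"x": -456, "y": -301, "z": 67, "rz": 13.85, "claw": 90},
  {"x": -456, "y": -301, "z": 67, "rz": 13.85, "claw": 90},
  {"x": -456, "y": -301, "z": 67, "rz": 13.85, "claw": 90},
  {"x": -456, "y": -301, "z": 67, "rz": 13.85, "claw": 90},
  {"x": -456, "y": -301, "z": 67, "rz": 13.85, "claw": 90},
  {"x": -456, "y": -301, "z": 67, "rz": 13.85, "claw": 90},
  {"x": -456, "y": -301, "z": 67, "rz": 13.85, "claw": 90},
  {"x": -456, "y": -301, "z": 67, "rz": 13.85, "claw": 90},
  {"x": -456, "y": -301, "z": 67, "rz": 13.85, "claw": 90},
])

```text
validation failed for argument at $.ro...
```

Emit:
apply_moves([
  {"x": 0, "claw": 90},
])

```text
validation failed for argument at $.ro...
```

Run:
```python
from h import *
s=read_state();print(s['time_s'],s['position'],s['tcp_rot'],s['opening'],s['force'],s['joint_positions'])
print(s['tcp_rot'].T@(np.array([.5498,.1038,.082])-s['position'])*1000, np.degrees(np.arctan2(s['tcp_rot'][1,1],s['tcp_rot'][0,1])))
```

```text
0.1 [0.26062976 0.56740038 0.24665764] [[-9.08615630e-01  4.17631882e-01 -1.11748776e-03]
 [ 4.17633235e-01  9.08614274e-01 -1.60689157e-03]
 [ 3.44276178e-04 -1.92674682e-03 -9.99998085e-01]] 0.9953804235589927 [-1.04101715 -0.84523263 -0.01143345] [ 5.50888771e+01  3.02749673e+01  8.21486042e+01 -2.01073871e-04
  6.76885713e+01 -1.02258102e+01]
[-456.41621737 -300.14995689  165.07913503] 65.3147827941001
```

The moves were refused, probably because every key is required. I'll send full rows.

Emit:
apply_moves([
  {"x": -456, "y": -301, "z": 67, "rx": 0, "ry": 0, "rz": 13.85, "claw": 90},
  {"x": -456, "y": -301, "z": 67, "rx": 0, "ry": 0, "rz": 13.85, "claw": 90},
  {"x": -456, "y": -301, "z": 67, "rx": 0, "ry": 0, "rz": 13.85, "claw": 90},
  {"x": -456, "y": -301, "z": 67, "rx": 0, "ry": 0, "rz": 13.85, "claw": 90},
  {"x": -456, "y": -301, "z": 67, "rx": 0, "ry": 0, "rz": 13.85, "claw": 90},
  {"x": -456, "y": -301, "z": 67, "rx": 0, "ry": 0, "rz": 13.85, "claw": 90},
  {"x": -456, "y": -301, "z": 67, "rx": 0, "ry": 0, "rz": 13.85, "claw": 90},
  {"x": -456, "y": -301, "z": 67, "rx": 0, "ry": 0, "rz": 13.85, "claw": 90},
  {"x": -456, "y": -301, "z": 67, "rx": 0, "ry": 0, "rz": 13.85, "claw": 90},
  {"x": -456, "y": -301, "z": 67, "rx": 0, "ry": 0, "rz": 13.85, "claw": 90},
])

```text
time_s: 1.35
position: [0.5517, 0.1006, 0.1798]
tcp_rot: [[0.31, 0.951, 0.001], [0.951, -0.31, -0.001], [-0.0, 0.001, -1.0]]
force: [0.6, 0.3, 0.7]
opening: 0.646
grasp_force: 0.0
```

Emit:
apply_moves([
  {"x": 0, "y": 0, "z": 50, "rx": 0, "ry": 0, "rz": 0, "claw": 90},
  {"x": 0, "y": 0, "z": 50, "rx": 0, "ry": 0, "rz": 0, "claw": 90},
])

```text
time_s: 1.6
position: [0.5457, 0.1046, 0.1275]
tcp_rot: [[0.305, 0.952, -0.01], [0.952, -0.305, 0.0], [-0.003, -0.01, -1.0]]
force: [-0.6, 0.4, 0.2]
opening: 0.647
grasp_force: 0.0
```

Run:
```python
from h import *
s=read_state();print(s['time_s'],s['position'],s['opening'],s['force'])
print(s['tcp_rot'].T@(np.array([.5498,.1038,.082])-s['position'])*1000, np.degrees(np.arctan2(s['tcp_rot'][1,1],s['tcp_rot'][0,1])))
```

```text
1.6 [0.54573682 0.10463778 0.12754906] 0.6473359109558272 [-0.59027316  0.44412678  0.18403179]
[ 0.56710195  4.56428805 45.50575221] -17.74999061180561
```

Emit:
apply_moves([
  {"x": 0, "y": 0, "z": 25, "rx": 0, "ry": 0, "rz": 0, "claw": 90},
  {"x": 0, "y": 0, "z": 40, "rx": 0, "ry": 0, "rz": 0, "claw": 90},
  {"x": 0, "y": 0, "z": 47, "rx": 0, "ry": 0, "rz": 0, "claw": 90},
  {"x": 0, "y": 0, "z": 47, "rx": 0, "ry": 0, "rz": 0, "claw": 90},
])

```text
time_s: 2.1
position: [0.5496, 0.1042, 0.0838]
tcp_rot: [[0.305, 0.952, -0.0], [0.952, -0.305, 0.0], [-0.0, -0.0, -1.0]]
force: [-0.5, 0.9, 0.1]
opening: 0.646
grasp_force: 0.0
```

On target, so I'll close the gripper.

Emit:
apply_moves([
  {"x": 0, "y": 0, "z": 1, "rx": 0, "ry": 0, "rz": 0, "claw": 255},
  {"x": 0, "y": 0, "z": 1, "rx": 0, "ry": 0, "rz": 0, "claw": 255},
  {"x": 0, "y": 0, "z": 1, "rx": 0, "ry": 0, "rz": 0, "claw": 255},
  {"x": 0, "y": 0, "z": 1, "rx": 0, "ry": 0, "rz": 0, "claw": 255},
  {"x": 0, "y": 0, "z": 1, "rx": 0, "ry": 0, "rz": 0, "claw": 255},
])

```text
time_s: 2.72
position: [0.5495, 0.104, 0.0826]
tcp_rot: [[0.305, 0.952, -0.0], [0.952, -0.305, 0.0], [-0.0, -0.0, -1.0]]
force: [-0.4, 0.8, 0.5]
opening: 0.228
grasp_force: 30.0
```

Emit:
apply_moves([
  {"x": 0, "y": 0, "z": -40, "rx": 0, "ry": 0, "rz": 0, "claw": 255},
  {"x": 0, "y": 0, "z": -90, "rx": 0, "ry": 0, "rz": 0, "claw": 255},
  {"x": 0, "y": 0, "z": -140, "rx": 0, "ry": 0, "rz": 0, "claw": 255},
  {"x": 0, "y": 0, "z": -140, "rx": 0, "ry": 0, "rz": 0, "claw": 255},
])

```text
time_s: 3.22
position: [0.5522, 0.104, 0.2266]
tcp_rot: [[0.305, 0.952, 0.01], [0.952, -0.305, -0.0], [0.003, 0.009, -1.0]]
force: [-0.1, -0.4, -1.3]
opening: 0.22
grasp_force: 30.0
```

Emit:
apply_moves([
  {"x": -25, "y": 10, "z": 0, "rx": 0, "ry": 0, "rz": -1.5, "claw": 255},
  {"x": -55, "y": 23, "z": 0, "rx": 0, "ry": 0, "rz": -3, "claw": 255},
  {"x": -85, "y": 35, "z": 0, "rx": 0, "ry": 0, "rz": -4.7, "claw": 255},
  {"x": -115, "y": 48, "z": 0, "rx": 0, "ry": 0, "rz": -6.4, "claw": 255},
  {"x": -145, "y": 60, "z": 0, "rx": 0, "ry": 0, "rz": -8.1, "claw": 255},
  {"x": -175, "y": 72, "z": 0, "rx": 0, "ry": 0, "rz": -9.8, "claw": 255},
  {"x": -200, "y": 83, "z": 0, "rx": 0, "ry": 0, "rz": -11.5, "claw": 255},
  {"x": -215, "y": 89, "z": 0, "rx": 0, "ry": 0, "rz": -13.2, "claw": 255},
  {"x": -221, "y": 91.5, "z": 0, "rx": 0, "ry": 0, "rz": -14.8, "claw": 255},
  {"x": -221, "y": 91.5, "z": 0, "rx": 0, "ry": 0, "rz": -14.8, "claw": 255},
])

```text
time_s: 4.47
position: [0.5682, -0.1346, 0.2207]
tcp_rot: [[-0.945, 0.328, -0.003], [0.328, 0.945, 0.002], [0.004, 0.0, -1.0]]
force: [0.5, -0.3, -1.3]
opening: 0.228
grasp_force: 30.0
```

Run:
```python
from h import *
im,d=snap('top','t2'); im2,d2=snap('side','s2')
s=read_state();p=s['position'];print(s['time_s'],p,s['opening'],s['force'],s['moment'],s['grasp_force'],np.degrees(np.arctan2(s['tcp_rot'][1,1],s['tcp_rot'][0,1])))
def crop(n,im,P,w,k):
    u,v=map(int,proj(n,P));u0,v0=u-w//2,v-w//2;print(n,u0,v0)
    return cv2.convertScaleAbs(cv2.resize(im[v0:v0+w,u0:u0+w,::-1],(k,k),interpolation=cv2.INTER_CUBIC),alpha=1.5,beta=20)
cv2.imwrite('pics/c2.png',np.hstack([crop('top',im,p-[0,0,.06],80,400),crop('side',im2,p-[0,0,.06],80,400)]))
```

```text
4.575 [ 0.56838623 -0.13384282  0.22127202] 0.2244467538043235 [-0.13330495  0.22917495 -1.75946167] [-0.03642731 -0.0329041   0.01564703] 29.98289756476879 70.86081514356646
top 311 165
side 262 125
```

View pics/c2.png

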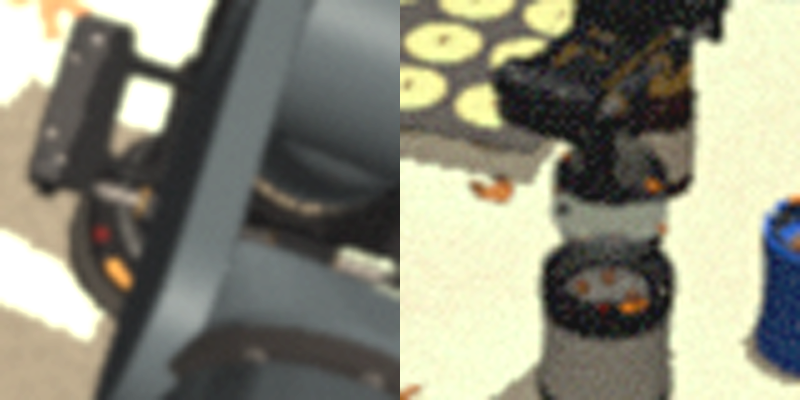

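The side crop shows the lid upright above the black collar, with the lid at about (611,190) and the collar at about (608,285). I'll check the alignment with cylinder fits in the side view, where camera bias is common to both.

Run:
```python
from h import *
from scipy.optimize import least_squares
def fit(tag,n,c,zl,zh,R,rin):
    P=cloud(n,np.load(f'pics/{tag}.npy')).reshape(-1,3)
    r=np.hypot(*(P[:,:2]-c).T);Q=P[(P[:,2]>zl)&(P[:,2]<zh)&(r<R+.012)&(r>R-rin)]
    f=lambda q:np.hypot(*(Q[:,:2]-q[:2]).T)-R
    o=least_squares(f,c,loss='soft_l1',f_scale=.002);return len(Q),o.x*1000,np.std(f(o.x))*1000
c=[.5692,-.1345]
print('collar side0',fit('side0','side',c,.02,.08,.046,.015),fit('side0','side',c,.088,.104,.049,.006))
print('collar s2',fit('s2','side',c,.088,.104,.049,.006))
b=.2212-.0826
print('lid s2',[fit('s2','side',c,b+l,b+h,R,.012) for l,h,R in((.003,.02,.0355),(.024,.052,.041))])
print('lid side0',fit('side0','side',[.5498,.1038],.024,.052,.041,.01))
# silhouette test
im=cv2.imread('pics/s2.png').astype(int)
for v in (160,165,170,180,182,184):print(v,im[v,285:320].sum(1)//3)
for z in(b+.01,b+.035,.106,.09): print(z,proj('side',[*c,z]))
```

```text
collar side0 (350, array([ 566.54934038, -133.57862238]), np.float64(3.346308395474658)) (152, array([ 567.73847548, -133.5527776 ]), np.float64(2.8616408012436403))
collar s2 (116, array([ 567.51994773, -134.35586198]), np.float64(3.088644168555391))
lid s2 [(60, array([ 565.01670993, -131.90269418]), np.float64(3.3576276664833657)), (172, array([ 567.65719351, -134.49568473]), np.float64(3.8357845277663847))]
lid side0 (200, array([547.44455144, 102.70753512]), np.float64(3.550668229102676))
160 [ 81  78  75  92 131 149 142  96  38   2   7  10   0   3   2   0   7  12
   1   0  25  28  30  31  32  26  36  20  18   4  38  59  58  37  24]
165 [146 150 149 145 144 146 143 104  70  58  64  70  57  44  36  31  29  39
  15  16  10  17  31  36  40  43  49  53  54  57  85 128 141 148 146]
170 [146 146 144 147 144 145 143 138 106  77  72  81  77  82  77  77  71  77
  75  80  77  74  80  80  71  79  80  76  69  67 105 139 145 146 143]
180 [142 144 147 140 119  59  14   1  14   9  16  25  44  47  57  58  56  41
  39  43  50  52  59  53  41  33   4  16  13  15  16  47 112 145 146]
182 [143 145 145 144 111  53  10   1  11  18  38  41  44  34  37  59  63  60
  55  56  64  59  63  53  57  54  33  10  19  33  13  44 110 139 147]
184 [143 140 144 148 120  57   1   5   2   6   5  10  23  46  53  59  58  53
  50  49  58  49  36  34  30  40  32  10   5  12   4  58 131 147 150]
0.1486 (np.float64(302.66247204795866), np.float64(168.6201881589664))
0.1736 (np.float64(302.8173627901765), np.float64(162.68193658599446))
0.106 (np.float64(302.40426692080234), np.float64(178.51934017109426))
0.09 (np.float64(302.309103824536), np.float64(182.16773385815884))
```

Emit:
apply_moves([
  {"x": -0.6, "y": 0, "z": 15, "rx": 0, "ry": 0, "rz": 0, "claw": 255},
  {"x": -0.6, "y": 0, "z": 25, "rx": 0, "ry": 0, "rz": 0, "claw": 255},
  {"x": -0.6, "y": 0, "z": 32, "rx": 0, "ry": 0, "rz": 0, "claw": 255},
  {"x": -0.6, "y": 0, "z": 36, "rx": 0, "ry": 0, "rz": 0, "claw": 255},
  {"x": -0.6, "y": 0, "z": 38, "rx": 0, "ry": 0, "rz": 0, "claw": 255},
  {"x": -0.6, "y": 0, "z": 38, "rx": 0, "ry": 0, "rz": 0, "claw": 255},
])

```text
time_s: 5.32
position: [0.5699, -0.1347, 0.1846]
tcp_rot: [[-0.946, 0.325, 0.0], [0.325, 0.946, -0.0], [-0.0, -0.0, -1.0]]
force: [0.8, -0.2, -1.1]
opening: 0.224
grasp_force: 30.0
```

Emit:
apply_moves([
  {"x": 0, "y": 0, "z": 2, "rx": 0, "ry": 0, "rz": 0, "claw": 255},
  {"x": 0, "y": 0, "z": 4, "rx": 0, "ry": 0, "rz": 0, "claw": 255},
  {"x": 0, "y": 0, "z": 6, "rx": 0, "ry": 0, "rz": 0, "claw": 255},
  {"x": 0, "y": 0, "z": 6, "rx": 0, "ry": 0, "rz": 0, "claw": 255},
])

```text
time_s: 5.82
position: [0.5697, -0.1346, 0.1783]
tcp_rot: [[-0.946, 0.325, -0.0], [0.325, 0.946, 0.0], [0.0, 0.0, -1.0]]
force: [-0.9, -0.2, -1.8]
opening: 0.227
grasp_force: 30.0
```

Emit:
apply_moves([
  {"x": 0, "y": 0, "z": 3, "rx": 0, "ry": 0, "rz": 0, "claw": 255},
  {"x": 0, "y": 0, "z": 5, "rx": 0, "ry": 0, "rz": 0, "claw": 255},
  {"x": 0, "y": 0, "z": 7, "rx": 0, "ry": 0, "rz": 0, "claw": 255},
  {"x": 0, "y": 0, "z": 8, "rx": 0, "ry": 0, "rz": 0, "claw": 255},
  {"x": 0, "y": 0, "z": 8, "rx": 0, "ry": 0, "rz": 0, "claw": 255},
])

```text
time_s: 6.45
position: [0.5697, -0.1346, 0.1706]
tcp_rot: [[-0.946, 0.325, -0.0], [0.325, 0.946, 0.0], [0.0, -0.0, -1.0]]
force: [-0.5, -1.2, -0.3]
opening: 0.227
grasp_force: 30.0
```

Emit:
apply_moves([
  {"x": 0, "y": 0, "z": 0.7, "rx": 0, "ry": 0, "rz": 0, "claw": 255},
  {"x": 0, "y": 0, "z": 0.7, "rx": 0, "ry": 0, "rz": 0, "claw": 255},
  {"x": 0, "y": 0, "z": 0.7, "rx": 0, "ry": 0, "rz": 0, "claw": 255},
])

```text
time_s: 6.82
position: [0.5697, -0.1347, 0.1706]
tcp_rot: [[-0.946, 0.325, 0.0], [0.325, 0.946, -0.0], [-0.0, -0.0, -1.0]]
force: [-2.7, -0.6, 6.2]
opening: 0.222
grasp_force: 30.0
```

Emit:
apply_moves([
  {"x": 0, "y": 0, "z": 0, "rx": 0, "ry": 0, "rz": 0.6, "claw": 255},
  {"x": 0, "y": 0, "z": 0, "rx": 0, "ry": 0, "rz": 1.2, "claw": 255},
  {"x": 0, "y": 0, "z": 0, "rx": 0, "ry": 0, "rz": 1.8, "claw": 255},
  {"x": 0, "y": 0, "z": 0, "rx": 0, "ry": 0, "rz": 2.4, "claw": 255},
  {"x": 0, "y": 0, "z": 0, "rx": 0, "ry": 0, "rz": 3.0, "claw": 255},
  {"x": 0, "y": 0, "z": 0, "rx": 0, "ry": 0, "rz": 3.6, "claw": 255},
  {"x": 0, "y": 0, "z": 0, "rx": 0, "ry": 0, "rz": 4.2, "claw": 255},
  {"x": 0, "y": 0, "z": 0, "rx": 0, "ry": 0, "rz": 4.2, "claw": 255},
])

```text
time_s: 7.82
position: [0.5695, -0.1352, 0.1706]
tcp_rot: [[-0.718, 0.696, -0.0], [0.696, 0.718, -0.002], [-0.001, -0.001, -1.0]]
force: [-3.5, -0.5, 5.4]
opening: 0.224
grasp_force: 30.0
```

Run:
```python
from h import *
s=read_state();print(s['time_s'],s['position'],s['force'],s['moment'],np.degrees(np.arctan2(s['tcp_rot'][1,1],s['tcp_rot'][0,1])))
```

```text
7.825 [ 0.56950971 -0.13516866  0.17062173] [-3.48360167 -0.49410266  5.35991965] [-0.10015478  0.57751316  0.18356302] 45.88371109067203
```

Emit:
apply_moves([
  {"x": 0, "y": 0, "z": 0, "rx": 0, "ry": 0, "rz": 0.5, "claw": 255},
  {"x": 0, "y": 0, "z": 0, "rx": 0, "ry": 0, "rz": 1.0, "claw": 255},
  {"x": 0, "y": 0, "z": 0, "rx": 0, "ry": 0, "rz": 1.6, "claw": 255},
  {"x": 0, "y": 0, "z": 0, "rx": 0, "ry": 0, "rz": 1.6, "claw": 255},
  {"x": 0, "y": 0, "z": 0, "rx": 0, "ry": 0, "rz": 1.6, "claw": 255},
])

```text
time_s: 8.45
position: [0.5693, -0.1354, 0.1706]
tcp_rot: [[-0.592, 0.806, -0.001], [0.806, 0.592, -0.002], [-0.001, -0.002, -1.0]]
force: [-3.9, -1.3, 5.3]
opening: 0.226
grasp_force: 30.0
```

Run:
```python
from h import *
im2,d2=snap('side','s3'); im,d=snap('top','t3')
s=read_state();p=s['position'];print(s['time_s'],p,s['force'],s['moment'],s['grasp_force'],np.degrees(np.arctan2(s['tcp_rot'][1,1],s['tcp_rot'][0,1])))
o=[]
for n,i in(('side',im2),('top',im)):
    u,v=map(int,proj(n,[.5695,-.135,.11]));w=50;o.append(cv2.convertScaleAbs(cv2.resize(i[v-25:v+25,u-25:u+25,::-1],(400,400),interpolation=cv2.INTER_CUBIC),alpha=1.8,beta=20));print(u-25,v-25)
cv2.imwrite('pics/c3.png',np.hstack(o))
```

```text
8.55 [ 0.56925831 -0.13535435  0.17062995] [-3.61734045 -1.20381951  6.85241211] [-0.25974739  0.67570608  0.23463834] 30.010936497710645 36.31814646301155
277 152
323 183
```

View pics/c3.png

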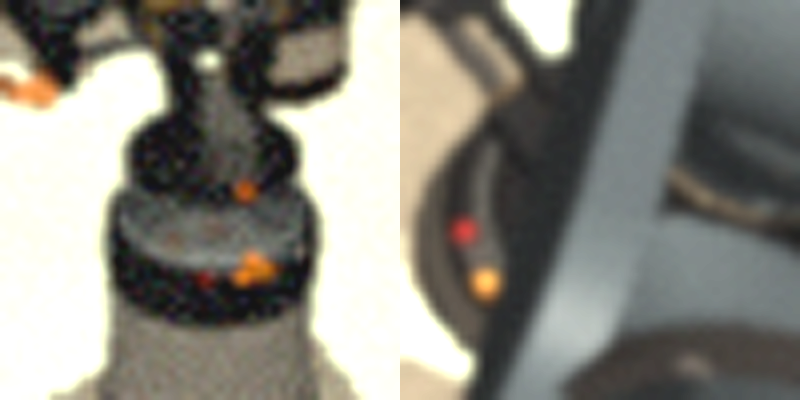

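The side crop shows the lid seated, with its orange pointer over the orange band at (255,268) and short of the red mark at (205,278). The spring torque of about 0.2 N m fits mid-band, so I'm handing in.

```bash
python3 -c "
from rig import hand_in; print(hand_in())"
```

```text
the job is handed in; nothing more can be done
None
```

I set the lid home in the black grinder, twisted it clockwise about 35° to the orange pulse band and handed the job in with the gripper still holding it there; hand-in returned no verdict.

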